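# Count off the rack and push the timer into the third gap

### The job

The kitchen timer belongs in the third gap of the low divider rack, counted from the end where the round-headed post stands. Count it off first: with a fingertip touch the rail along the rack's back, behind the first, the second and the third gap in that order (running along it or tapping), and do not touch it behind the fourth. Then push the timer along the table, without picking it up or tipping it, into that third gap until it stands fully home against the back, and leave everything else where it is.

Things in the scene. Friction and masses are not known exactly. Their poses are not given: they have to be found in the camera images.
- rack: Low fixed aluminium rack, 304 mm wide: back plate and five dividers 34 mm high making four 70 mm gaps open to front and above. Origin: on the table, mid-width; x points from the open front to the back, y along the row (left seen from the front). Gaps a, b, c, d at y = +111, +37, -37, -111 mm. Dividers 4 mm thick, round noses of 8 mm, from x = -29 to the back plate's face at x = +30 mm.
- rail_a: The 43 mm long piece of the back rail that lies behind gap a of the rack (leftmost seen from the front), rigid. The whole rail is 16 mm deep and lies level along the top of the back plate, 30 to 46 mm behind the rack's origin. Origin: centre of its top face, 50 mm above the table; axes as the rack's.
- rail_b: The 43 mm long piece of the back rail that lies behind gap b of the rack (second from the left), rigid. The whole rail is 16 mm deep and lies level along the top of the back plate, 30 to 46 mm behind the rack's origin. Origin: centre of its top face, 50 mm above the table; axes as the rack's.
- rail_c: The 43 mm long piece of the back rail that lies behind gap c of the rack (third from the left), rigid. The whole rail is 16 mm deep and lies level along the top of the back plate, 30 to 46 mm behind the rack's origin. Origin: centre of its top face, 50 mm above the table; axes as the rack's.
- rail_d: The 43 mm long piece of the back rail that lies behind gap d of the rack (rightmost), rigid. The whole rail is 16 mm deep and lies level along the top of the back plate, 30 to 46 mm behind the rack's origin. Origin: centre of its top face, 50 mm above the table; axes as the rack's.
- post_round: Fixed round-headed metal post, 62 mm high, 22 mm across, that stands on the table just before one end divider of the rack (the left or the right end, it varies): the gaps are counted from this end. Origin: centre of its foot.
- post_flat: Fixed plain square metal block 20x20x30 mm at the other end of the rack. Origin: centre of its foot.
- timer_mid (a point): Centre (21 mm up) of the loose round white kitchen timer, a solid upright drum 62 mm across and 42 mm high, about 140 g, standing on the table before the open front of the rack. It slides on its flat foot.
- home_a (a point): Where the timer's centre lies when it is fully home in the middle of gap a, against the back plate (21 mm above the table).
- home_b (a point): Where the timer's centre lies when it is fully home in the middle of gap b, against the back plate (21 mm above the table).
- home_c (a point): Where the timer's centre lies when it is fully home in the middle of gap c, against the back plate (21 mm above the table).
- home_d (a point): Where the timer's centre lies when it is fully home in the middle of gap d, against the back plate (21 mm above the table).
- nozzle: Steel piping nozzle, cone 27 mm across and 40 mm high, standing loose in gap d; bystander. Origin: centre of its foot.
- brush: Pastry brush 214x36x16 mm lying behind the rack; bystander. Origin: centre of its underside.
- labels: Roll of labels 69 mm across, 40 mm high, standing on its flat side behind the rack; bystander. Origin: centre of its underside.
- timer: The same timer; origin: centre of its underside, on the table.
Not all that is in view belongs to the job. What is shaped like the timer but green is not meant.

How it is judged:
By the outcome, as a careful person would: the job done as asked, in the order asked, and still so for the second after the job is handed in, with the robot touching nothing.
It also fails if it takes over 67 s, if anything falls off the work surface, if the arm or the gripper's body presses on something with over 40 N, if the wrist force passes 120 N, or if a joint passes its speed limit or range.

### The arm

A 6-joint arm with a two-finger parallel gripper is mounted at the origin on a cart in front of the work surface, level with it; the furniture and walls round the work are solid. World frame = base frame: x ahead of the robot, y to its left, z up, the work surface at z = 0. Lengths are in m, angles in rad, forces in N, time in s.
With the tool pointing down it reaches from about 0.375 to 0.925 m from the base axis. Payload 5.7 kg.
Tool frame: the origin (TCP) lies between the finger pads; the fingertips stand 17 mm ahead of it and the grasp point (between the pads) lies 2 mm behind it; z points along the fingers, y is the line along which they close (so a half turn about z gives the same grasp; the last joint's range is limited). The gripper opens to 85 mm and grips with 20 to 120 N. Pads are 22 mm wide; open, the fingers measure 114 mm over their backs; the gripper's body (76 mm by 85 mm) begins 54 mm behind the grasp point. The pads swing forward as they close: fully open they stand 13 mm farther back than shut.
Start: joints at [1.233, 0.359, 1.51, -0, 1.272, -0.115], TCP at [0.133, 0.585, 0.248] pointing down, gripper open.
Joint ranges: [-2.97, 2.97], [-1.01, 2.36], [0.21, 2.38], [-0.96, 4.11], [0.2, 2.71], [-2.98, 2.98]. Speed limits (rad/s): [2.39, 2.39, 3.14, 3.14, 3.14, 3.14].

### API

Orientations are given as a rotation vector (axis times angle).
In Python, from station import * gives the robot as it stands.
- The arm moves only by the tool servo_tool, never from a script. Its arguments are lists of equal length, an entry for each row: "rotation": the turn, a rotation vector about the tool's x, y, z in rad, a list of three; "linear": the shift along the tool's x, y, z in mm, a list of three; "claw": the finger opening in mm, from 0 to 85.4. A call has 1 to 8 rows; each row is the pose to reach, as a shift and turn from the pose commanded when the call began, along the tool's axes at that moment; what a row does not reach only later rows make up. A row lasts 1/12 s, in which the tool goes at most 41.7 mm and 7.16 degrees, less where a joint would pass 70% of its speed; a pose out of reach is approached as far as the arm can. A call with a gripper value outside its range is refused whole. The fingers move at their own pace and stop on an object; "newtons" is the grip in N (left out, the last holds). Time passes only in rows, so rows that repeat a pose let the fingers close. It gives the time, the measured TCP pose, the force, the opening and the grip force at its end, in the units of the state.
- get_state(): the state, without advancing time (a new reading comes with each control period).
- snapshot(name): name is "scene" or "top"; returns a dict with "pixels" (420x560x3 uint8, red, green, blue), "mtx" (3x3 intrinsics, pixels), "pose" (4x4, takes a point from camera to world coordinates). Camera axes: x right, y up, looking along -z (the intrinsics and any distortion apply to the point x, -y, -z); pixel columns grow to the right and rows downward; lengths in m; the calibration is good to about 2 mm. A picture is of the moment at which its call begins. There is no depth.
- job_done(): hands the job in; it is judged then, once.
The state is a dict: "time_s": time; "qpos": joint angles; "joint_vel": joint speeds; "effort": joint torques, N m; "ee_pos": TCP position; "ee_rot": TCP orientation; "contact_force": force on the tool from outside, world axes, zero at the start; "ft_torque": the same for the moment, N m; "finger_gap": opening from 0.0 (shut) to 1.0 (fully open); "finger_force": force on a finger pad.
Only numpy, scipy, OpenCV 4.12 (cv2) and the standard library are available. Lean on these libraries where they do the work, as an engineer would, in place of code of your own. Each camera call takes 0.05 s, during which the arm holds its last target. There are 200 camera calls.

## Working session

There is one attempt and no reset: what is moved stays moved. The work goes in short steps, Python scripts to look and compute and a tool call to move; the robot and the scene stay as the last step left them, time stands still between calls to the robot, and variables do not carry over. Pictures are saved under pics/ and viewed, at most 10 in all, crops included, and the job is handed in when it is done.

Besides the shell and the picture viewer there is one more tool, called after "Call:" as name(argument=value, ...) on one line, values as JSON. servo_tool: Moves the arm, as the interface text tells. Its arguments: {"type":"object","properties":{"rotation":{"type":"array"},"linear":{"type":"array"},"claw":{"type":"array"},"newtons":{"type":"number"}},"required":["rotation","linear","claw"]}

```bash
mkdir -p pics; python3 - <<'E'
from station import *
import cv2,numpy as np
for n in("scene","top"):
    s=snapshot(n); cv2.imwrite(f"pics/{n}0.png",s["pixels"][:,:,::-1]); print(n,s["mtx"].round(1).tolist(),s["pose"].round(4).tolist(),[k for k in s])
print(get_state())
E
```

```text
scene [[443.5, 0.0, 285.8], [0.0, 443.5, 213.4], [0.0, 0.0, 1.0]] [[0.6194, 0.4591, -0.6369, -0.129], [-0.7849, 0.3458, -0.5141, -0.7388], [-0.0158, 0.8183, 0.5745, 0.6703], [0.0, 0.0, 0.0, 1.0]] ['pixels', 'mtx', 'pose']
top [[478.1, 0.0, 278.9], [0.0, 478.1, 206.9], [0.0, 0.0, 1.0]] [[0.0023, 0.9914, -0.1306, 0.3848], [-0.9997, 0.0056, 0.0243, -0.1862], [0.0248, 0.1305, 0.9911, 1.1147], [0.0, 0.0, 0.0, 1.0]] ['pixels', 'mtx', 'pose']
{'time_s': 0.1, 'qpos': array([ 1.23287567e+00,  3.59451720e-01,  1.51132275e+00,  9.25904333e-06,
        1.27251701e+00, -1.15090866e-01]), 'joint_vel': array([ 0.00021811, -0.0011845 , -0.00401554,  0.00106107, -0.00064632,
        0.00119088]), 'effort': array([ 1.23559086e-03, -5.28641510e+01, -2.79349422e+01,  1.13147767e-04,
        4.87407844e-03,  2.17548560e-06]), 'ee_pos': array([0.13239701, 0.58460737, 0.24752702]), 'ee_rot': array([-3.49257286e-01, -3.12172482e+00,  2.59690955e-03]), 'contact_force': array([-0.23845595,  0.01163407, -0.46161102]), 'ft_torque': array([-0.03037384,  0.00419899, -0.00937994]), 'finger_force': 0.0, 'finger_gap': 0.9989841764777622}
```

View pics/scene0.png

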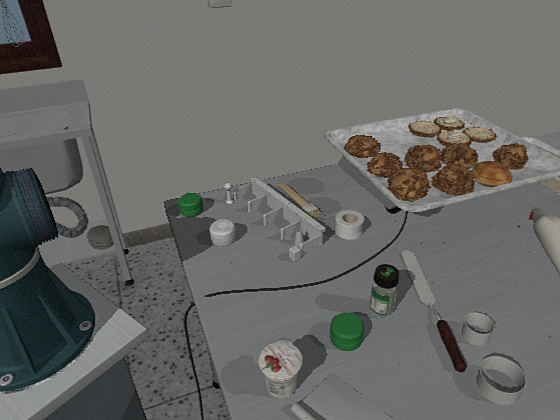

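View pics/top0.png

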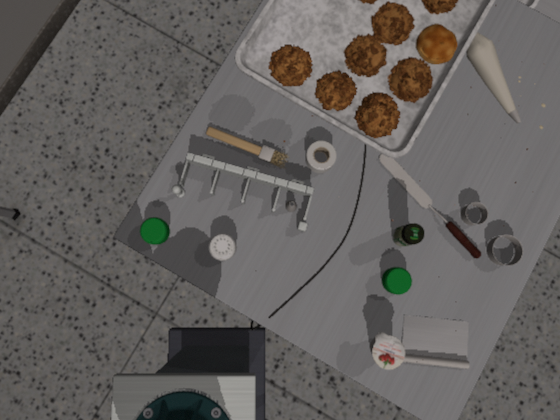

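The scene view shows the white timer at (222,233), the round-headed post at (229,192) and the square block at (295,254). There are green drums at (190,205) and (347,331). In the top view the white timer is at (222,247), the round post at (179,190) and the block at (303,226). The green drums at (154,231) and (397,281) are look-alikes, so the white one is the timer. I'll confirm it with an enlarged crop.

```bash
python3 - <<'E'
import cv2
a=cv2.imread("pics/top0.png")[120:270,130:330]; cv2.imwrite("pics/topc.png",cv2.resize(a,None,fx=4,fy=4,interpolation=cv2.INTER_CUBIC))
a=cv2.imread("pics/scene0.png")[165:280,170:370]; cv2.imwrite("pics/scenec.png",cv2.resize(a,None,fx=4,fy=4,interpolation=cv2.INTER_CUBIC))
E
```

```text
(no output)
```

View pics/topc.png

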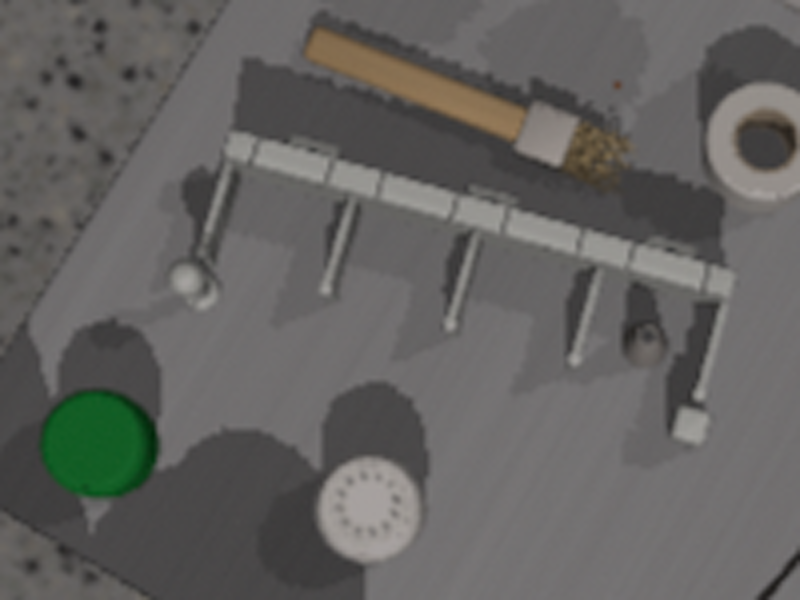

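View pics/scenec.png

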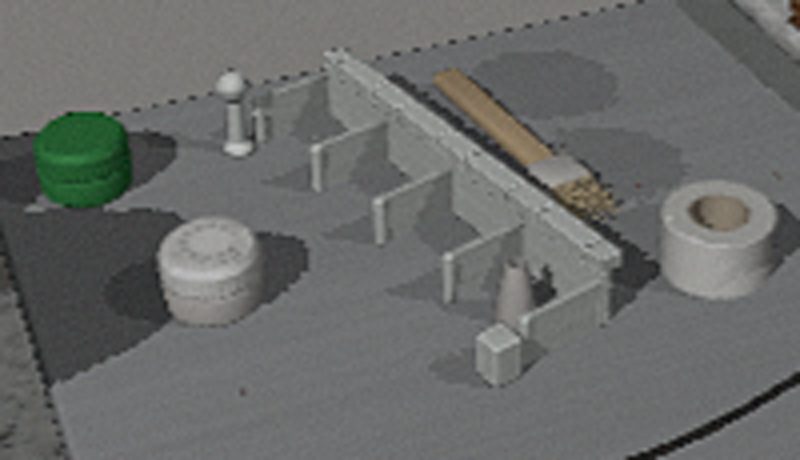

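The white drum with dial marks at crop (370,508) is the timer, and the green drum at (98,443) isn't. The round post is at the left end (190,280), so the gaps count a, b, c and the target is gap c. The rail runs from (230,146) to (729,283).

```bash
cat > h.py <<'E'
from station import *
import numpy as np
from scipy.spatial.transform import Rotation as R
def w(s,u,v,z):
    K,P=s["mtx"],s["pose"]
    d=P[:3,:3]@np.array([(u-K[0,2])/K[0,0],-(v-K[1,2])/K[1,1],-1]); o=P[:3,3]
    return o+d*(z-o[2])/d[2]
def crop(x,y,ox,oy,f=4): return ox+(x+.5)/f-.5, oy+(y+.5)/f-.5
E
python3 - <<'E'
from h import *
T=snapshot("top");S=snapshot("scene")
t=lambda x,y,z:w(T,*crop(x,y,130,120),z); c=lambda x,y,z:w(S,*crop(x,y,170,165),z)
L,Rr=t(230,146,.05),t(729,283,.05)
d=L-Rr; print("len",np.linalg.norm(d)); ey=d/np.linalg.norm(d); ex=np.array([ey[1],-ey[0],0]); 
print("yaw",np.arctan2(ex[1],ex[0]))
O=(L+Rr)/2-.038*ex; O[2]=0; print("O",O,"scene",[ (c(336,55,.05)+c(613,257,.05))/2-.038*ex, np.linalg.norm(c(336,55,.05)-c(613,257,.05))])
for x,y in[(326,290),(450,325),(574,360),(700,397)]:
    q=t(x,y,.034)-O; print("nose",q@ex,q@ey)
for x,y in[(316,152),(380,202),(449,257),(526,318)]:
    q=c(x,y,.034)-O; print("noseS",q@ex,q@ey)
for n,p in(("timer top",t(370,508,.042)),("timer sc",c(212,245,.042)),("postball",t(187,278,.055)),("block",t(690,425,.03)),("noz",t(650,332,.04)),("green",t(99,444,.042)),("home c",O+ey*-.037+ex*-.001),("brushend",t(315,40,.012)),("bristle",t(610,165,.012))):
    q=p-O;print(n,p.round(4),"rack",q@ex,q@ey)
st=get_state();print(R.from_rotvec(st["ee_rot"]).as_matrix().round(3))
for n,y in zip("abcd",(.111,.037,-.037,-.111)): print(n,(O+ex*.038+ey*y).round(4))
E
```

```text
len 0.29316218499835217
yaw -0.26524949212452154
O [ 0.5650209 -0.1353429  0.       ] scene [array([ 0.56247001, -0.13998906,  0.05      ]), np.float64(0.2916664621958774)]
nose -0.02475187917415961 0.07351519330738121
nose -0.025234011255420075 -4.5895988154185966e-05
nose -0.025715387188166357 -0.07349161625817019
nose -0.02699726406840852 -0.14821561491739932
noseS -0.0273997374212844 0.06841226134137147
noseS -0.026216525322731925 -0.0034963613208379104
noseS -0.02568130559893669 -0.07557412818268473
noseS -0.024926778694635554 -0.14874318548765794
timer top [ 0.4361 -0.0859  0.042 ] rack -0.13741337406654625 0.013907632102422037
timer sc [ 0.4364 -0.0883  0.042 ] rack -0.13641463438289345 0.011671078640202493
postball [0.5633 0.0172 0.055 ] rack -0.04164775976975875 0.14670626435167056
block [ 0.4845 -0.2658  0.03  ] rack -0.043528544408175295 -0.14703935009786825
noz [ 0.5364 -0.2426  0.04  ] rack 0.0005316998140981933 -0.11095107842936253
green [0.4712 0.0657 0.042 ] rack -0.14325518292452996 0.16942503802733985
home c [ 0.5544 -0.1708  0.    ] rack -0.0010000000000000434 -0.03700000000000002
brushend [ 0.7138 -0.0457  0.012 ] rack 0.12011069797581606 0.12553156140531643
bristle [ 0.6396 -0.2206  0.012 ] rack 0.09434568962375109 -0.06266943202639888
[[-0.975  0.221 -0.   ]
 [ 0.221  0.975 -0.001]
 [ 0.    -0.001 -1.   ]]
a [ 0.6308 -0.0382  0.    ]
b [ 0.6114 -0.1096  0.    ]
c [ 0.592 -0.181  0.   ]
d [ 0.5726 -0.2524  0.    ]
```

```bash
cat >> h.py <<'E'
O=np.array([.5648,-.1360,0]); YAW=-.2652
ex=np.array([np.cos(YAW),np.sin(YAW),0]); ey=np.array([-ex[1],ex[0],0])
def go(x,y,z,head=0):
    "rack x,y in mm, z in mm, heading in deg rel. to rack x (tool x = -heading): tool-frame move"
    st=get_state(); A=R.from_rotvec(st["ee_rot"]); p=O+(x*ex+y*ey)/1e3+[0,0,z/1e3]
    h=R.from_euler("z",head,degrees=True).apply(ex)
    B=R.from_matrix(np.array([-h,np.cross([0,0,-1],-h),[0,0,-1]]).T)
    print("lin",(A.inv().apply(p-st["ee_pos"])*1e3).round(1),"rot",(A.inv()*B).as_rotvec().round(3))
def where():
    st=get_state(); q=st["ee_pos"]-O; print("rack mm",(q@ex*1e3).round(1),(q@ey*1e3).round(1),"z",(q[2]*1e3).round(1),"F",st["contact_force"].round(1),"t",st["time_s"],"gap",st["finger_gap"].round(3))
E
python3 -c "
from h import *
where();go(38,111,120)"
```

```text
Traceback (most recent call last):
  File "h.py", line 18, in where
    st=get_state(); q=st["ee_pos"]-O; print("rack mm",(q@ex*1e3).round(1),(q@ey*1e3).round(1),"z",(q[2]*1e3).round(1),"F",st["contact_force"].round(1),"t",st["time_s"],"gap",st["finger_gap"].round(3))
                                                                                                                                                                              ^^^^^^^^^^^^^^^^^^^^^^
AttributeError: 'float' object has no attribute 'round'
```

```bash
sed -i 's/st\["finger_gap"\].round(3)/st["finger_gap"]/' h.py; python3 -c "
from h import *
where();go(38,111,120)"
```

```text
rack mm -606.2 582.3 z 247.8 F [-0.5 -0.7 -1.2] t 0.2 gap 0.9953201312597938
lin [-623.6 -498.   128.3] rot [-0.001 -0.     0.042]
```

Call:
servo_tool(rotation=[[0,0,0.042],[0,0,0.042],[0,0,0.042],[0,0,0.042],[0,0,0.042],[0,0,0.042],[0,0,0.042],[0,0,0.042]], linear=[[-624,-498,30],[-624,-498,30],[-624,-498,30],[-624,-498,30],[-624,-498,30],[-624,-498,30],[-624,-498,30],[-624,-498,30]], claw=[0,0,0,0,0,0,0,0])

```text
time_s: 0.87
ee_pos: [0.3413, 0.3232, 0.2358]
ee_rot: [0.414, 3.114, 0.0]
contact_force: [0.9, 1.8, 0.8]
finger_gap: 0.003
finger_force: 0.0
```

```bash
python3 -c "
from h import *
where();go(38,111,120)"
```

```text
rack mm -336.0 384.6 z 235.8 F [0.9 1.8 0.8] t 0.8667 gap 0.003103150383743594
lin [-373.8 -273.9  115.8] rot [0.    0.    0.001]
```

Call:
servo_tool(rotation=[[0,0,0],[0,0,0],[0,0,0],[0,0,0],[0,0,0],[0,0,0],[0,0,0],[0,0,0]], linear=[[-374,-274,50],[-374,-274,50],[-374,-274,50],[-374,-274,50],[-374,-274,50],[-374,-274,50],[-374,-274,50],[-374,-274,50]], claw=[0,0,0,0,0,0,0,0])

```text
time_s: 1.53
ee_pos: [0.5482, 0.064, 0.1998]
ee_rot: [-0.415, -3.114, -0.0]
contact_force: [0.2, 0.2, -0.9]
finger_gap: -0.002
finger_force: 0.0
```

```bash
python3 -c "
from h import *
where();go(38,111,90)"
```

```text
rack mm -68.4 188.7 z 199.8 F [ 0.2  0.2 -0.9] t 1.5333 gap -0.001971304042392675
lin [-106.4  -77.7  109.8] rot [ 0. -0.  0.]
```

Call:
servo_tool(rotation=[[0,0,0],[0,0,0],[0,0,0],[0,0,0],[0,0,0],[0,0,0],[0,0,0],[0,0,0]], linear=[[-106,-78,60],[-106,-78,60],[-106,-78,60],[-106,-78,60],[-106,-78,110],[-106,-78,110],[-106,-78,110],[-106,-78,110]], claw=[0,0,0,0,0,0,0,0])

```text
time_s: 2.2
ee_pos: [0.6282, -0.0363, 0.09]
ee_rot: [-0.414, -3.112, -0.0]
contact_force: [0.0, -1.0, 0.2]
finger_gap: 0.002
finger_force: 0.0
```

```bash
python3 - <<'E'
from h import *
where();go(38,111,67)
import cv2
i=snapshot("top")["pixels"][120:270,130:330,::-1]
j=snapshot("scene")["pixels"][165:280,170:370,::-1]
cv2.imwrite("pics/t2.png",cv2.resize(cv2.vconcat([i,j]),None,fx=2.2,fy=2.2,interpolation=cv2.INTER_CUBIC))
E
```

```text
rack mm 35.1 112.9 z 90.0 F [ 0.  -1.   0.2] t 2.2 gap 0.001646343478485344
lin [-3.  -1.9 23. ] rot [-0.    -0.002  0.001]
```

View pics/t2.png

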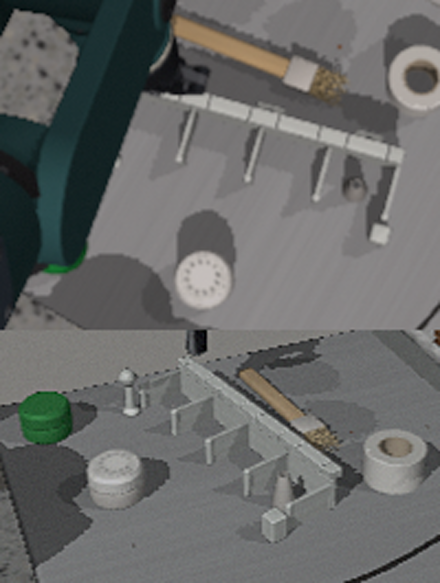

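The top view is blocked by the arm. In the scene view the closed fingertip hangs at (196,345), just above the rail's left part behind gap a, so I'm lowering it.

Call:
servo_tool(rotation=[[0,0,0],[0,0,0],[0,0,0],[0,0,0],[0,0,0],[0,0,0]], linear=[[-3,-2,8],[-3,-2,15],[-3,-2,19],[-3,-2,21],[-3,-2,23],[-3,-2,23]], claw=[0,0,0,0,0,0])

```text
time_s: 2.8
ee_pos: [0.6315, -0.0397, 0.0672]
ee_rot: [-0.415, -3.114, 0.0]
contact_force: [0.2, 0.8, 0.4]
finger_gap: 0.002
finger_force: 0.0
```

Call:
servo_tool(rotation=[[0,0,0],[0,0,0],[0,0,0],[0,0,0]], linear=[[0,0,0.5],[0,0,1],[0,0,1],[0,0,1]], claw=[0,0,0,0])

```text
time_s: 3.13
ee_pos: [0.6316, -0.0397, 0.0671]
ee_rot: [0.415, 3.114, -0.0]
contact_force: [-2.9, 0.3, 8.6]
finger_gap: -0.001
finger_force: 4.4
```

```bash
python3 -c "
from h import *
where()"
```

```text
rack mm 39.2 110.4 z 67.1 F [-2.9  0.3  8.6] t 3.1333 gap -0.0006973016023084055
```

Gap a is touched with 8.6 N. Next is b.

Call:
servo_tool(rotation=[[0,0,0],[0,0,0],[0,0,0],[0,0,0],[0,0,0],[0,0,0],[0,0,0],[0,0,0]], linear=[[0,0,-12],[0,-37,-12],[1,-74,-12],[1,-74,-12],[1,-74,-5],[1,-74,-1],[1,-74,0.3],[1,-74,0.3]], claw=[0,0,0,0,0,0,0,0])

```text
time_s: 3.8
ee_pos: [0.6115, -0.1109, 0.067]
ee_rot: [0.412, 3.114, -0.003]
contact_force: [-5.6, -4.9, 13.9]
finger_gap: 0.002
finger_force: 7.3
```

```bash
python3 -c "
from h import *
where()"
```

```text
rack mm 38.5 36.5 z 67.0 F [-5.6 -4.9 13.9] t 3.8 gap 0.002368889448424065
```

Gap b is touched. Next is c.

Call:
servo_tool(rotation=[[0,0,0],[0,0,0],[0,0,0],[0,0,0],[0,0,0],[0,0,0],[0,0,0],[0,0,0]], linear=[[0,0,-12],[0,-37,-12],[0,-73,-12],[0,-73,-12],[0,-73,-5],[0,-73,-1],[0,-73,0],[0,-73,0]], claw=[0,0,0,0,0,0,0,0])

```text
time_s: 4.47
ee_pos: [0.5924, -0.1805, 0.067]
ee_rot: [-0.411, -3.114, 0.002]
contact_force: [-5.6, -1.9, 16.7]
finger_gap: 0.004
finger_force: 8.2
```

```bash
python3 -c "
from h import *
where()"
```

```text
rack mm 38.3 -35.7 z 67.0 F [-5.6 -1.9 16.7] t 4.4667 gap 0.0038533908026904254
```

Call:
servo_tool(rotation=[[0,0,0],[0,0,0],[0,0,0],[0,0,0]], linear=[[0,0,-20],[0,0,-60],[0,0,-60],[0,0,-60]], claw=[0,0,0,0])

```text
time_s: 4.8
ee_pos: [0.5942, -0.1802, 0.1275]
ee_rot: [0.411, 3.11, -0.001]
contact_force: [-0.0, -0.9, 0.2]
finger_gap: -0.001
finger_force: 0.0
```

```bash
python3 -c "
from h import *
where();go(-176.5,44,110,-38)"
```

```text
rack mm 40.0 -34.9 z 127.5 F [-0.  -0.9  0.2] t 4.8 gap -0.0009418911885794562
lin [216.3  79.4  16.6] rot [0.001 0.004 0.666]
```

Call:
servo_tool(rotation=[[0,0,0.666],[0,0,0.666],[0,0,0.666],[0,0,0.666],[0,0,0.666],[0,0,0.666],[0,0,0.666],[0,0,0.666]], linear=[[216,79,0],[216,79,0],[216,79,0],[216,79,0],[216,79,0],[216,79,0],[216,79,17],[216,79,17]], claw=[30,30,30,30,30,30,30,30])

```text
time_s: 5.47
ee_pos: [0.4005, -0.0462, 0.1065]
ee_rot: [-1.404, -2.804, 0.001]
contact_force: [0.0, 0.1, -0.1]
finger_gap: 0.354
finger_force: 0.0
```

```bash
python3 -c "
from h import *
where();go(-176.5,44,25,-38)"
```

```text
rack mm -182.1 43.6 z 106.5 F [ 0.   0.1 -0.1] t 5.4667 gap 0.3538618111445352
lin [-4.6  4.  81.4] rot [-0.003 -0.005 -0.   ]
```

Call:
servo_tool(rotation=[[0,0,0],[0,0,0],[0,0,0],[0,0,0],[0,0,0],[0,0,0]], linear=[[0,0,0],[0,0,20],[0,0,40],[0,0,60],[0,0,75],[0,0,80]], claw=[30,30,30,30,30,30])

```text
time_s: 5.97
ee_pos: [0.4046, -0.0487, 0.027]
ee_rot: [-1.409, -2.805, 0.001]
contact_force: [-0.6, -0.4, -0.0]
finger_gap: 0.349
finger_force: 0.0
```

```bash
python3 - <<'E'
from h import *
where();go(-176.5,44,25,-38)
import cv2
i=snapshot("top")["pixels"][120:270,130:330,::-1]
j=snapshot("scene")["pixels"][165:280,170:370,::-1]
cv2.imwrite("pics/t3.png",cv2.resize(cv2.vconcat([i,j]),None,fx=2.2,fy=2.2,interpolation=cv2.INTER_CUBIC))
E
```

```text
rack mm -177.5 42.2 z 27.0 F [-0.6 -0.4 -0. ] t 5.9667 gap 0.3487330734056475
lin [0.3 2.  2. ] rot [-0.001 -0.002 -0.002]
```

View pics/t3.png

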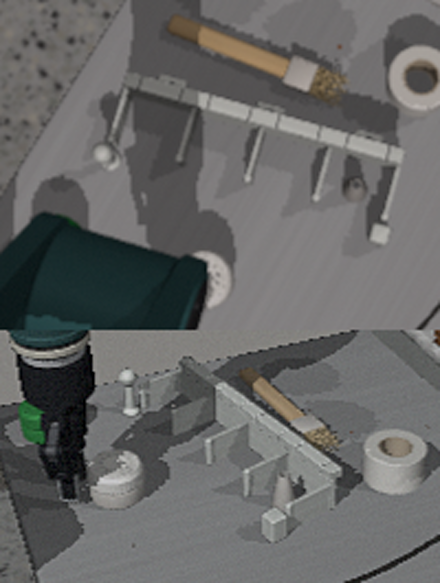

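The fingers stand at (65,480), just behind the timer on its far-left side. I'm pushing diagonally towards the mouth of gap c.

Call:
servo_tool(rotation=[[0,0,0],[0,0,0],[0,0,0],[0,0,0],[0,0,0],[0,0,0],[0,0,0],[0,0,0]], linear=[[-4,2,2],[-8,2,2],[-13,2,2],[-19,2,2],[-26,2,2],[-33,2,2],[-40,2,2],[-47,2,2]], claw=[30,30,30,30,30,30,30,30])

```text
time_s: 6.73
ee_pos: [0.4343, -0.0857, 0.0269]
ee_rot: [-1.41, -2.807, 0.0]
contact_force: [-1.2, 1.5, 2.6]
finger_gap: 0.349
finger_force: 1.0
```

Call:
servo_tool(rotation=[[0,0,0],[0,0,0],[0,0,0],[0,0,0],[0,0,0],[0,0,0],[0,0,0],[0,0,0]], linear=[[-7,0,0],[-14,0,0],[-21,0,0],[-28,0,0],[-34,0,0],[-39,0,0],[-42,0,0],[-42,0,0]], claw=[30,30,30,30,30,30,30,30])

```text
time_s: 7.4
ee_pos: [0.46, -0.1196, 0.0268]
ee_rot: [1.41, 2.806, -0.0]
contact_force: [-0.0, -0.1, 0.4]
finger_gap: 0.352
finger_force: 0.0
```

```bash
python3 - <<'E'
from h import *
where();go(-102,-14,25,-38)
import cv2
i=snapshot("top")["pixels"][120:270,130:330,::-1]
j=snapshot("scene")["pixels"][165:280,170:370,::-1]
cv2.imwrite("pics/t4.png",cv2.resize(cv2.vconcat([i,j]),None,fx=2.2,fy=2.2,interpolation=cv2.INTER_CUBIC))
E
```

```text
rack mm -105.4 -11.7 z 26.8 F [-0.  -0.1  0.4] t 7.4 gap 0.35163562360844386
lin [-4.1  0.3  1.8] rot [ 0.     0.001 -0.003]
```

View pics/t4.png

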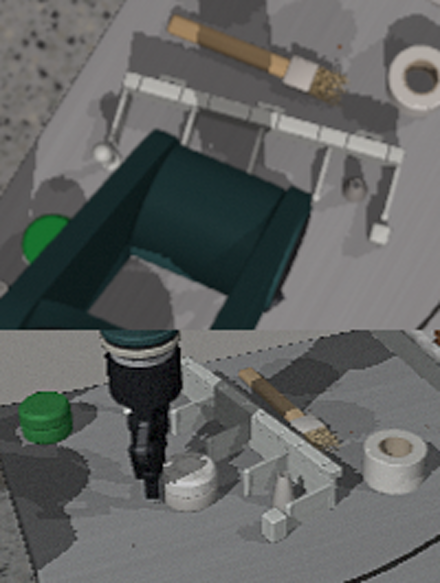

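The timer moved with the cradle, with its top at about (190,465). I'm backing off, squaring up to the rack and looking again.

Call:
servo_tool(rotation=[[0,0,0],[0,0,0],[0,0,0]], linear=[[10,0,1],[25,0,1],[25,0,1]], claw=[30,30,30])

```text
time_s: 7.75
ee_pos: [0.4405, -0.0962, 0.0253]
ee_rot: [-1.407, -2.804, 0.001]
contact_force: [-0.6, 0.1, 0.3]
finger_gap: 0.35
finger_force: 0.0
```

```bash
python3 - <<'E'
from h import *
where();go(-130,-37,26,0)
E
```

```text
rack mm -130.3 5.8 z 25.3 F [-0.6  0.1  0.3] t 7.75 gap 0.35006980606083654
lin [-26.7 -33.5  -0.7] rot [-0.001 -0.005 -0.665]
```

Call:
servo_tool(rotation=[[0,0,-0.1],[0,0,-0.22],[0,0,-0.34],[0,0,-0.46],[0,0,-0.58],[0,0,-0.665],[0,0,-0.665],[0,0,-0.665]], linear=[[8,-6,0],[16,-12,0],[16,-12,0],[10,-19,0],[2,-30,0],[-5,-38,0],[-11,-46,0],[-11,-46,0]], claw=[30,30,30,30,30,30,30,30])

```text
time_s: 8.42
ee_pos: [0.4139, -0.1363, 0.0259]
ee_rot: [0.422, 3.112, -0.001]
contact_force: [-0.3, 0.2, 0.4]
finger_gap: 0.354
finger_force: 0.0
```

```bash
python3 - <<'E'
from h import *
where();go(-130,-37,26,0)
import cv2
i=snapshot("top")["pixels"][140:270,170:310,::-1]
j=snapshot("scene")["pixels"][175:280,200:340,::-1]
cv2.imwrite("pics/t5.png",cv2.resize(cv2.hconcat([i[:105],j]),None,fx=2.8,fy=2.8,interpolation=cv2.INTER_CUBIC))
E
```

```text
rack mm -145.5 -39.9 z 25.9 F [-0.3  0.2  0.4] t 8.4167 gap 0.3540157627277873
lin [-15.5   2.9  -0.1] rot [-0.001  0.001 -0.004]
```

View pics/t5.png

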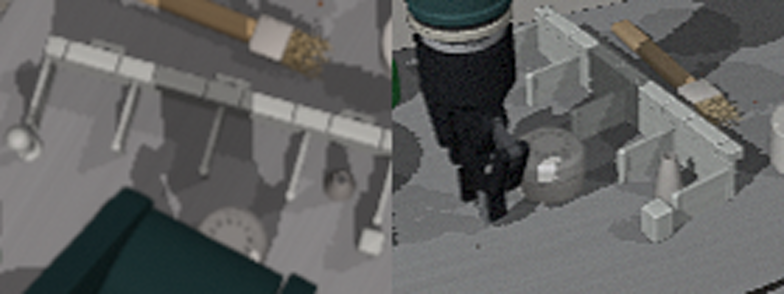

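The timer shows at top-crop (234,241) and scene-crop (554,145). I'm checking its rack coordinates.

```bash
python3 - <<'E'
from h import *
T=snapshot("top");S=snapshot("scene")
for s,c in((T,crop(234,241,170,140,2.8)),(S,crop(162,146,200,175,2.8)),(S,crop(162,150,200,175,2.8))):
    q=w(s,*c,.042)-O; print(q@ex*1e3,q@ey*1e3)
E
```

```text
-73.85868090286428 -39.61698185171856
-72.61412734513142 -41.7322436691699
-75.7265491063831 -46.42791081486707
```

Call:
servo_tool(rotation=[[0,0,0],[0,0,0],[0,0,0],[0,0,0],[0,0,0],[0,0,0],[0,0,0],[0,0,0]], linear=[[0,2.5,0],[-8,2.5,0],[-16,2.5,0],[-24,2.5,0],[-30,2.5,0],[-35,2.5,0],[-40,2.5,0],[-44,2.5,0]], claw=[30,30,30,30,30,30,30,30])

```text
time_s: 9.28
ee_pos: [0.4571, -0.1442, 0.0256]
ee_rot: [-0.416, -3.113, -0.0]
contact_force: [-1.5, 0.5, 1.2]
finger_gap: 0.35
finger_force: 0.8
```

```bash
python3 - <<'E'
from h import *
where();go(-100,-37.3,26,0)
import cv2
i=snapshot("top")["pixels"][140:270,170:310,::-1]
j=snapshot("scene")["pixels"][175:280,200:340,::-1]
cv2.imwrite("pics/t6.png",cv2.resize(cv2.hconcat([i[:105],j]),None,fx=2.8,fy=2.8,interpolation=cv2.INTER_CUBIC))
E
```

```text
rack mm -101.8 -36.1 z 25.6 F [-1.5  0.5  1.2] t 9.2833 gap 0.3500178616272446
lin [-1.8 -1.2 -0.4] rot [ 0.    -0.001 -0.   ]
```

View pics/t6.png

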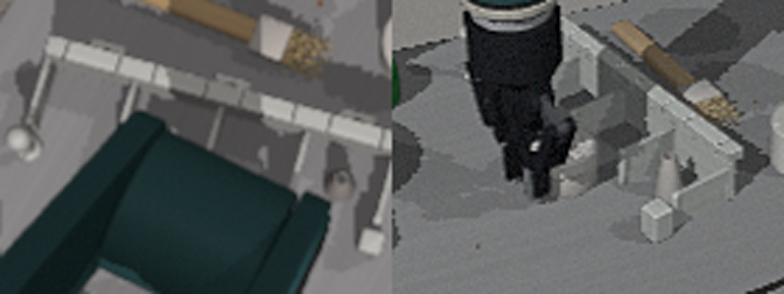

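The timer (580,165) is now at the mouth of gap c, clear of the nose at (622,150). I'm pushing on, watching the force.

Call:
servo_tool(rotation=[[0,0,0],[0,0,0],[0,0,0],[0,0,0],[0,0,0],[0,0,0],[0,0,0],[0,0,0]], linear=[[-4,-1,0],[-8,-1.3,0],[-12,-1.3,0],[-16,-1.3,0],[-20,-1.3,0],[-24,-1.3,0],[-28,-1.3,0],[-32,-1.3,0]], claw=[30,30,30,30,30,30,30,30])

```text
time_s: 10.05
ee_pos: [0.4879, -0.1539, 0.0258]
ee_rot: [-0.416, -3.114, 0.0]
contact_force: [0.2, 0.2, -0.1]
finger_gap: 0.351
finger_force: 0.3
```

```bash
python3 - <<'E'
from h import *
where();go(-39,-37.3,26,0)
E
```

```text
rack mm -69.5 -37.5 z 25.8 F [ 0.2  0.2 -0.1] t 10.05 gap 0.3510340832028991
lin [-30.5   0.2  -0.2] rot [-0.     0.    -0.001]
```

Call:
servo_tool(rotation=[[0,0,0],[0,0,0],[0,0,0],[0,0,0],[0,0,0],[0,0,0],[0,0,0],[0,0,0]], linear=[[-4,0,0],[-8,0,0],[-12,0,0],[-16,0,0],[-19,0,0],[-22,0,0],[-25,0,0],[-27,0,0]], claw=[30,30,30,30,30,30,30,30])

```text
time_s: 10.72
ee_pos: [0.5142, -0.1613, 0.0258]
ee_rot: [0.416, 3.113, -0.001]
contact_force: [-0.7, -0.6, 0.6]
finger_gap: 0.351
finger_force: 0.4
```

Call:
servo_tool(rotation=[[0,0,0],[0,0,0],[0,0,0]], linear=[[-1,0,0],[-2,0,0],[-2,0,0]], claw=[30,30,30])

```text
time_s: 10.97
ee_pos: [0.5156, -0.1615, 0.0258]
ee_rot: [0.416, 3.114, -0.0]
contact_force: [0.3, 0.4, -0.8]
finger_gap: 0.349
finger_force: 0.2
```

```bash
python3 - <<'E'
from h import *
where()
E
```

```text
rack mm -40.8 -37.5 z 25.8 F [ 0.3  0.4 -0.8] t 10.9667 gap 0.3494636499273213
```

Call:
servo_tool(rotation=[[0,0,0],[0,0,0],[0,0,0],[0,0,0]], linear=[[-1,0,0],[-2,0,0],[-3,0,0],[-3,0,0]], claw=[30,30,30,30])

```text
time_s: 11.3
ee_pos: [0.518, -0.1621, 0.0257]
ee_rot: [-0.416, -3.113, -0.0]
contact_force: [-1.4, -0.2, 0.6]
finger_gap: 0.351
finger_force: 0.8
```

Call:
servo_tool(rotation=[[0,0,0],[0,0,0],[0,0,0],[0,0,0]], linear=[[-1,0,0],[-1.5,0,0],[-2,0,0],[-2,0,0]], claw=[30,30,30,30])

```text
time_s: 11.63
ee_pos: [0.5184, -0.1621, 0.0255]
ee_rot: [-0.416, -3.11, -0.001]
contact_force: [-6.3, -0.1, 2.8]
finger_gap: 0.35
finger_force: 3.1
```

Call:
servo_tool(rotation=[[0,0,0],[0,0,0],[0,0,0]], linear=[[-0.5,0,0],[-1,0,0],[-1,0,0]], claw=[30,30,30])

```text
time_s: 11.88
ee_pos: [0.5186, -0.1621, 0.0254]
ee_rot: [-0.415, -3.109, -0.002]
contact_force: [-7.5, 0.6, 4.9]
finger_gap: 0.353
finger_force: 4.0
```

Call:
servo_tool(rotation=[[0,0,0],[0,0,0],[0,0,0],[0,0,0],[0,0,0],[0,0,0],[0,0,0],[0,0,0]], linear=[[3,0,0],[10,0,0],[25,0,0],[50,0,0],[60,0,-30],[60,0,-70],[60,0,-110],[60,0,-150]], claw=[30,30,30,30,30,30,30,30])

```text
time_s: 12.55
ee_pos: [0.4632, -0.1472, 0.1775]
ee_rot: [0.416, 3.113, -0.0]
contact_force: [-0.0, -1.5, -0.3]
finger_gap: 0.352
finger_force: 0.0
```

Call:
servo_tool(rotation=[[0,0,0],[0,0,0],[0,0,0],[0,0,0],[0,0,0],[0,0,0],[0,0,0],[0,0,0]], linear=[[0,40,-20],[0,80,-40],[0,120,-40],[0,160,-40],[0,200,-40],[0,240,-40],[0,260,-40],[0,260,-40]], claw=[30,30,30,30,30,30,30,30])

```text
time_s: 13.22
ee_pos: [0.5334, 0.1078, 0.2162]
ee_rot: [0.41, 3.111, 0.004]
contact_force: [-0.7, 0.3, 0.3]
finger_gap: 0.351
finger_force: 0.0
```

```bash
python3 - <<'E'
from h import *
where()
import cv2
i=snapshot("top")["pixels"][140:245,170:310,::-1]
j=snapshot("scene")["pixels"][175:280,200:340,::-1]
cv2.imwrite("pics/t7.png",cv2.resize(cv2.hconcat([i,j]),None,fx=2.8,fy=2.8,interpolation=cv2.INTER_CUBIC))
E
```

```text
rack mm -94.2 227.0 z 216.2 F [-0.7  0.3  0.3] t 13.2167 gap 0.35092950556487734
```

View pics/t7.png

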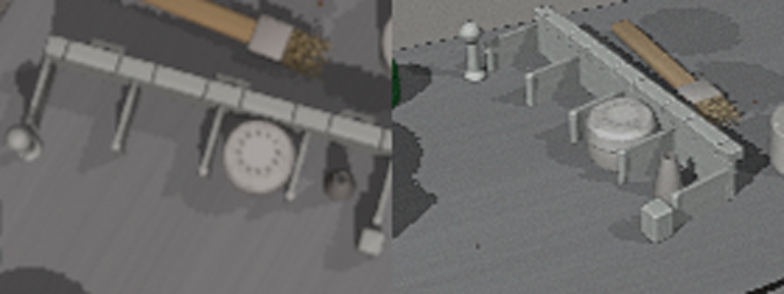

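The timer stands upright at (260,155) in the third gap, against the back and between its dividers. The nozzle, brush and labels haven't moved and the arm is clear, so I'm handing in.

```bash
python3 -c "
from station import *
print(job_done())"
```

```text
the job is handed in; nothing more can be done
None
```

I touched the rail behind gaps a, b and c in that order, never behind the fourth, then pushed the white timer upright along the table into the third gap until it met the back plate, and handed the job in at about 13 s.

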